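# Press the lid onto a tin and hold it down

### The arm

A 7-joint arm with a two-finger parallel gripper is mounted at the origin on a cart in front of the work surface, level with it; the furniture and walls round the work are solid. World frame = base frame: x ahead of the robot, y to its left, z up, the work surface at z = 0. Lengths are in m, angles in rad, forces in N, time in s.
With the tool pointing down it reaches from about 0.425 to 0.8 m from the base axis. Payload 8.3 kg.
Tool frame: the origin (TCP) lies on the mounting face of the last link; the fingertips stand 173 mm ahead of it and the grasp point (between the pads) lies 155 mm ahead of it; z points along the fingers, y is the direction in which the jaws open and shut (so a half turn about z gives the same grasp; the last joint's range is limited). The gripper opens to 85 mm and grips with 20 to 120 N. Pads are 22 mm wide; open, the fingers measure 114 mm over their backs; the gripper's body (76 mm by 85 mm) begins 54 mm behind the grasp point. The pads swing forward as they close: fully open they stand 13 mm farther back than shut.
Start: joints at [-1.187, 0.383, 0.016, 1.37, -0.006, 1.388, -0.046], TCP at [0.27, 0.564, 0.405] pointing down, gripper open.
Joint ranges: [-2.95, 2.95], [-0.25, 2.06], [-1.52, 1.56], [0.18, 2.33], [-1.44, 4.58], [0.02, 2.06], [-3.01, 3.01]. Speed limits (rad/s): [2.39, 2.39, 3.01, 3.01, 3.14, 3.14, 3.14].

### API

Orientations are given as [roll, pitch, yaw] about the fixed x, y, z axes, in that order (R = Rz(yaw) Ry(pitch) Rx(roll)).
In Python, from bench import r gives the robot as it stands. The module is installed in compiled form; this text tells all that it offers.
- The arm moves only by the tool servo_tool, never from a script. Its argument "series" is a list of rows, each a list of 5 numbers: the opening, from 0 (shut) to 1 (fully open), then the shift along the world's x, y, z as a fraction of full scale, then the turn about the world's z as a fraction of full scale. In form: [[claw, dx, dy, dz, turn], ...]. A call has 1 to 10 rows; each row is the pose to reach, as a shift and turn from the pose measured when the call began; what a row does not reach only later rows make up. Full scale, the value 1, is 0.2 m for a shift and 1.5 rad for a turn. A row lasts 1/8 s, in which the tool goes at most 62.5 mm and 10.7 degrees, less where a joint would pass 70% of its speed; a pose out of reach is approached as far as the arm can. A call with a number of a shift or a turn outside -1 to 1 is refused whole. A call with a gripper value outside its range is refused whole. The fingers move at their own pace and stop on an object; "squeeze" is the grip in N (left out, the last holds). Time passes only in rows, so rows that repeat a pose let the fingers close. It gives the time, the measured TCP pose, the force and the opening at its end, in the units of the state.
- r.get_state(): the state, without advancing time (a new reading comes with each control period).
- r.capture(name): name is "scene" or "top" or "wrist"; returns a dict with "img" (480x640x3 uint8, red, green, blue), "mtx" (3x3 intrinsics, pixels), "xyz" and "rotation" of the camera in the world; the wrist camera has in their place "T_tool_cam" (4x4, takes a point from camera to tool coordinates, whose origin is the TCP and whose axes are the flange's). Camera axes: x right, y down, z forward; pixel columns grow to the right and rows downward; lengths in m; the calibration is good to about 2 mm. A picture is of the moment at which its call begins: read the wrist's pose just before it. There is no depth.
- r.hand_in(): hands the job in, once; it reports no verdict.
The state is a dict: "t": time; "qpos": joint angles; "dq": joint speeds; "tau": joint torques, N m; "eef_pos": TCP position; "ee_rot": TCP orientation; "wrist_force": force on the tool from outside, world axes, zero at the start; "ft_torque": the same for the moment, N m; "width": finger opening in m.
Only numpy, scipy, OpenCV 4.12 (cv2) and the standard library are available. Lean on these libraries where they do the work, as an engineer would, in place of code of your own. Each camera call takes 0.05 s, during which the arm holds its last target. There are 200 camera calls.

### The job

Close the tall slim tin in the lid press: stand it upright in the round nest of the pulled-out tray and let go, then push the tray by its upright handle all the way in to its stop. Then press the press's palm knob straight down until the lid is fully home and the sprung knob itself has sunk 8 mm into its 12 mm of spring travel (not bottomed out), and finish while still holding it there so the seal can set. Leave the other things on the counter where they are.

Things in the scene. Friction and masses are not known exactly. Their poses are not given: they have to be found in the camera images.
- tin: Tall slim aluminium tin, loose, about 0.15 kg: round body 58 mm across, 46 mm high, with a round press-in lid, 58 mm across and 8 mm thick, standing 5 mm proud of it (a gap under the lid). Origin: centre of the underside, z up its axis. Lid's top is 59 mm above the origin, 54 mm when home. Grip the body from above about 25 mm up, not the lid.
- lid (a joint): Travel of the tin's lid into the tin, m: 0 standing proud, 0.005 fully home. A sprung seal pushes it back up (about 1 N/mm, 5.3 N when home), so it stays home only while pressed.
- press: Lid press, fixed: grey base 188 x 120 x 12 mm, two round columns, a head on them and a vertical ram through the head. Origin on the counter under the ram's axis; the tray comes out along its -x, the columns stand 72 mm off towards +x, z up. The head's height varies by 12 mm from time to time.
- tray (a joint): How far the tray is pulled out, m: 0 fully in against its stop (nest right under the ram), up to 0.145 out towards the press's -x. Stays where it is left; about 2 N to slide. Starts 0.12 to 0.14 out.
- nest (a point): Centre of the round nest, on the tray's top, 22 mm above the counter; moves with the tray. The nest is a ring 67 mm across inside, 77 mm outside, 10 mm high. In it the tin stands on a black pad whose top is 0.5 to 6.5 mm above this point, set by a screw and not known beforehand: feel for it.
- tray_handle (a point): Centre of the top of the tray's upright black handle, 66 mm above the counter, 105 mm from the nest towards the press's -x. The handle is a block 14 mm along the press's x, 34 mm along its y, free from 26 to 66 mm above the counter.
- ram: The press's vertical ram with its plate below and the palm knob above. The origin lies on the ram's axis and moves with it; the face of the round steel plate, 50 mm across, is 93 mm above it. The ram sinks up to 36 mm against a light return spring (net 2 N at the top, 4 N at the bottom). Where the plate meets the lid differs from time to time.
- knob_top (a point): Centre of the flat top of the black round palm knob, 48 mm across, at the upper end of the ram; 204 to 216 mm above the counter at rest. Push straight down on it from above, for instance with the closed fingertips.
- knob (a joint): How far the knob has sunk relative to the ram against its gauge spring, m: 0 at rest, 0.012 bottomed. 1.5 N/mm plus 1.5 N preload: 8 mm takes 13.5 N; the skirt's lower edge is then level with the top of the brass collar on the ram. First the ram sinks to the lid, then knob and lid sink together until the lid is home, then the knob alone.
- wide_tin: A low wide tin, already closed, 91 mm across and 38 mm high; leave alone. Origin at the centre of its underside.
- cookie: The nearer of two cookies towards the back of the sheet tray, 68 mm across; leave alone. Origin at the centre of its underside.
- cookie_b: A cookie at the near end of the sheet tray, 68 mm across and 15 mm high; leave alone. Origin at the centre of its underside.
- croissant: A croissant, 133 mm long, 49 mm high; leave alone. Origin at the centre of its underside.
Not all that is in view belongs to the job. Of the things that look like the press, the larger one is meant.

How it is judged:
On the way, in this order (a step that is already met when the one before it is completed fails the run):
1. the tin stands upright in the nest of the pulled-out tray, let go (horizontal distance between tin and nest below 0.007 m and z of tin in the frame of nest below 0.009 m and angle between tin's own z axis and vertical below 0.06 rad and contact force between the fingers and tin below 0.1 N and value of joint tray above 0.08 m), for 0.2 s.
2. the tray is fully in, with the tin under the ram (value of joint tray below 0.004 m and horizontal distance between tin and press below 0.01 m and angle between tin's own z axis and vertical below 0.06 rad), for 0.2 s.
At the end, for the whole second after the job is handed in: Tray within 4 mm of its stop; tin upright on the pad within 10 mm of the ram's axis, untouched by the robot; lid at least 4.2 of 5 mm down, under the ram with 3 to 25 N; the robot presses the knob with over 6 N and it is sunk 6.2 to 10 mm relative to the ram (all of step 2 and z of tin in the frame of nest below 0.009 m and value of joint lid above 0.0042 m and value of joint knob between 0.0062 and 0.01 m and contact force between ram and tin between 3 and 25 N and contact force between any of the fingers, the arm and ram above 6 N and contact force between each of the arm, the fingers and tin below 0.1 N); the arm keeps its last pose, push and grip.
It fails at once if a bystander is pushed more than 30 mm (distance of any of wide_tin, cookie, cookie_b, croissant from where it was at the start of the episode above 0.03 m).
It fails at once if the tin is tipped over (angle between tin's own z axis and vertical above 0.6 rad).
It also fails if it takes over 64 s, if anything falls off the work surface, if the arm or the gripper's body presses on something with over 40 N, if the wrist force passes 120 N, or if a joint passes its speed limit or range.

## Working session

There is one attempt and no reset: what is moved stays moved. The work goes in short steps, Python scripts to look and compute and a tool call to move; the robot and the scene stay as the last step left them, time stands still between calls to the robot, and variables do not carry over. Pictures are saved under pics/ and viewed, about 8 in all and at most 12, crops included, and the job is handed in when it is done.

Besides the shell and the picture viewer there is one more tool, called as name([rows], argument=value, ...), one row to a line, values as JSON. servo_tool: Moves the arm, as the interface text tells. Its arguments: {"type":"object","properties":{"series":{"type":"array","items":{"type":"array","items":{"type":"number","minimum":-1,"maximum":1}}},"squeeze":{"type":"number"}},"required":["series"]}

```bash
mkdir -p pics
cat > h.py <<'E'
import numpy as np, cv2, pickle
from scipy.spatial.transform import Rotation as R
from bench import r
def cap(n,f):
    s=r.get_state(); c=r.capture(n); c['s']=s
    if n=='wrist':
        T=np.eye(4); T[:3,:3]=R.from_euler('xyz',s['ee_rot']).as_matrix(); T[:3,3]=s['eef_pos']
        T=T@np.array(c['T_tool_cam']); c['P']=T[:3,3]; c['Rm']=T[:3,:3]
    else:
        c['P']=np.array(c['xyz']); q=np.array(c['rotation'])
        c['Rm']=q if q.shape==(3,3) else (R.from_quat(q).as_matrix() if q.size==4 else R.from_euler('xyz',q).as_matrix())
    cv2.imwrite('pics/%s.png'%f,c['img'][:,:,::-1]); pickle.dump(c,open('pics/%s.pkl'%f,'wb')); return c
def ld(f): return pickle.load(open('pics/%s.pkl'%f,'rb'))
def px(c,u,v,z):
    d=c['Rm']@np.linalg.solve(np.array(c['mtx']),[u,v,1.]); return c['P']+d*(z-c['P'][2])/d[2]
def proj(c,p):
    q=np.array(c['mtx'])@(c['Rm'].T@(np.array(p)-c['P'])); return q[:2]/q[2]
E
python3 - <<'E'
from h import *
print(r.get_state())
for n in ('scene','top','wrist'):
    c=cap(n,n+'0'); print(n,c.get('rotation'),c['P'],c['Rm'][:,2])
E
```

```text
{'t': 0.0, 'qpos': array([-1.18688184,  0.38423336,  0.01637596,  1.37115089, -0.00629587,
        1.38820838, -0.04652559]), 'dq': array([-1.45521766e-03, -7.36064275e-06, -6.08666849e-06, -4.53284028e-04,
       -2.70037280e-04,  1.81465447e-03, -3.81205409e-04]), 'tau': array([ 1.06205794e-04, -6.27599359e+01,  8.44541788e-01, -3.71818185e+01,
        1.64507265e-02,  1.42233519e-02, -6.21049665e-06]), 'eef_pos': array([0.26995158, 0.56351034, 0.40368303]), 'ee_rot': array([-3.13964254e+00,  4.00351008e-05,  2.69481529e+00]), 'wrist_force': array([-0.38024159,  0.49960527,  0.40017578]), 'ft_torque': array([0.0070547 , 0.00853482, 0.00681901]), 'width': 0.08547690327553818}
scene [-2.39205884  0.00316844 -0.87007437] [-0.05368996 -0.82643341  1.08208972] [ 0.5192727   0.44105287 -0.73200289]
top [-2.99014493e+00 -3.95095546e-06 -1.59383675e+00] [ 0.39364707 -0.23900479  1.55708971] [ 0.15082931 -0.00347969 -0.9885537 ]
wrist None [0.19611837 0.59929636 0.37287258] [ 0.28662196 -0.13991105 -0.94777252]
```

View pics/scene0.png

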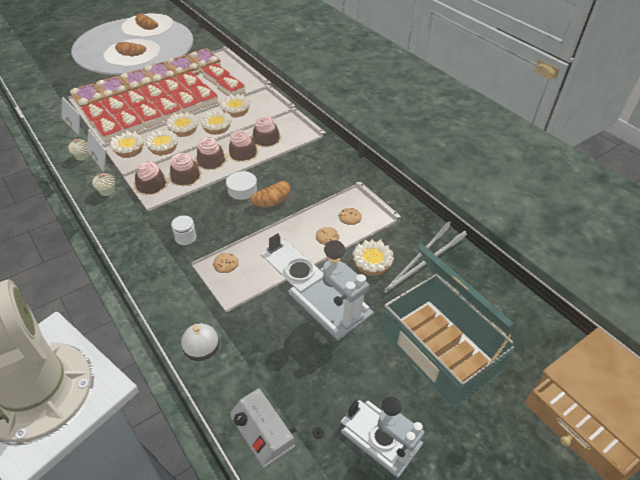

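View pics/top0.png

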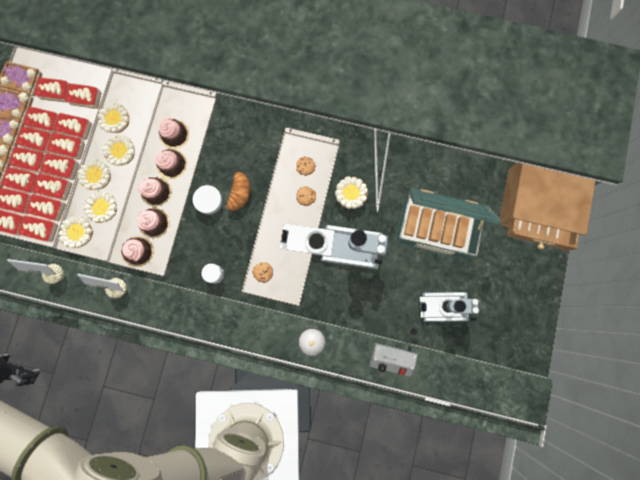

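The tin is at about (212,272) in top and (184,230) in scene. The larger press has its tray towards +y: nest (317,241), handle (286,238) and knob (359,238) in top. I'll enlarge both views.

Run:
```python
from h import *
a=ld('top0')['img'][215:290,195:395]; b=ld('scene0')['img'][205:340,160:385]
a=cv2.resize(a,None,fx=4,fy=4,interpolation=cv2.INTER_CUBIC); b=cv2.resize(b,None,fx=2.2,fy=2.2,interpolation=cv2.INTER_CUBIC)
o=np.zeros((600,800,3),np.uint8); o[:300]=a; o[300:300+b.shape[0],:b.shape[1]]=b
cv2.imwrite('pics/crop1.png',o[:,:,::-1])
```

```text
(no output)
```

View pics/crop1.png

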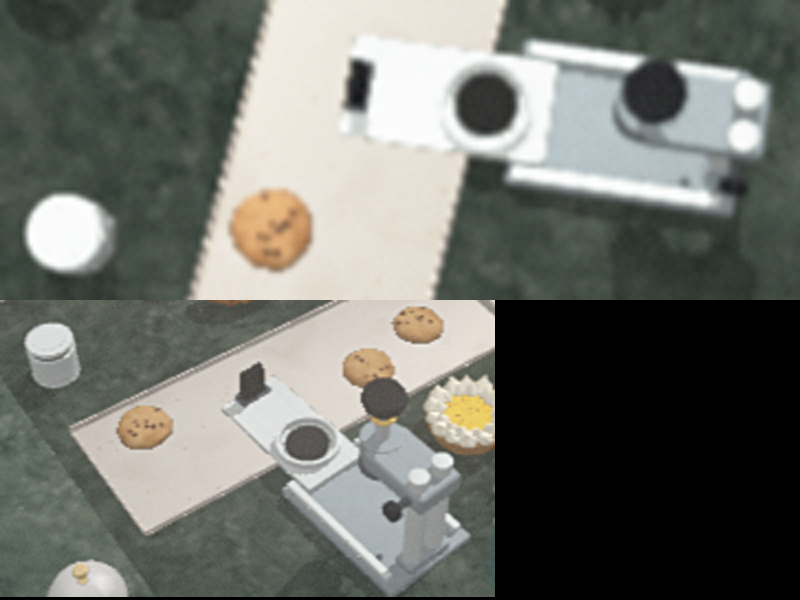

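Run:
```python
from h import *
t=ld('top0'); s=ld('scene0')
f=lambda a,b:(195+(a-.0)/4,215+b/4)
g=lambda a,b:(160+a/2.2,205+(b-300)/2.2)
def pr(n,A,B,z): print(n,px(t,*f(*A),z).round(4),px(s,*g(*B),z).round(4))
pr('tin',(67,232),(51,341),.059)
pr('nest',(486,103),(307,440),.032)
for h in (.204,.21,.216): pr('knob',(655,91),(385,398),h)
pr('handle',(354,84),(254,368),.066)
pr('cookie_b',(271,229),(145,427),.015)
print('cols',px(t,*f(748,95),.17),px(t,*f(743,136),.17))
print('tray corners',[px(t,*f(*q),.022).round(3) for q in((355,38),(342,130),(558,62),(548,160))])
```

```text
tin [0.5209 0.1016 0.059 ] [0.5201 0.0974 0.059 ]
nest [ 0.6201 -0.2306  0.032 ] [ 0.6184 -0.233   0.032 ]
knob [ 0.6005 -0.3533  0.204 ] [ 0.6011 -0.3542  0.204 ]
knob [ 0.5996 -0.3528  0.21  ] [ 0.5966 -0.3574  0.21  ]
knob [ 0.5986 -0.3523  0.216 ] [ 0.5921 -0.3607  0.216 ]
handle [ 0.6327 -0.1264  0.066 ] [ 0.6417 -0.1301  0.066 ]
cookie_b [ 0.5233 -0.0538  0.015 ] [ 0.52   -0.0612  0.015 ]
cols [ 0.60110845 -0.42469708  0.17      ] [ 0.57072021 -0.41972636  0.17      ]
tray corners [array([ 0.678, -0.124,  0.022]), array([ 0.602, -0.113,  0.022]), array([ 0.654, -0.29 ,  0.022]), array([ 0.574, -0.28 ,  0.022])]
```

servo_tool([
  [1, 0.6, -1, 0, -0.855],
  [1, 0.6, -1, 0, -0.855],
  [1, 0.6, -1, 0, -0.855],
  [1, 0.6, -1, 0, -0.855],
  [1, 0.6, -1, 0, -0.855],
  [1, 0.6, -1, 0, -0.855],
  [1, 0.6, -1, 0, -0.855],
  [1, 0.6, -1, 0, -0.855],
])

```text
t: 1.15
eef_pos: [0.3898, 0.3635, 0.4037]
ee_rot: [-3.14, 0.001, 1.413]
wrist_force: [0.4, 0.8, -0.4]
width: 0.0853
```

servo_tool([
  [1, 0.6, -1, -0.3, 0],
  [1, 0.6, -1, -0.3, 0],
  [1, 0.6, -1, -0.3, 0],
  [1, 0.6, -1, -0.3, 0],
  [1, 0.6, -1, -0.3, 0],
])

```text
t: 1.78
eef_pos: [0.5113, 0.1585, 0.3427]
ee_rot: [-3.139, 0.003, 1.409]
wrist_force: [0.1, 0.8, -0.4]
width: 0.0852
```

Run:
```python
from h import *
c=cap('wrist','w1'); print(proj(c,[.5205,.0995,.059]),c['s']['eef_pos'],c['s']['ee_rot'])
```

```text
[346.82202524 310.83455394] [0.51129183 0.15846676 0.34265435] [-3.13940886  0.00336358  1.40907284]
```

View pics/w1.png

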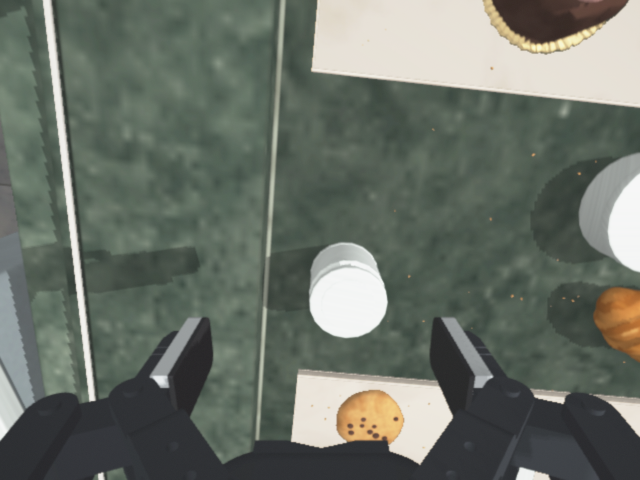

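The wrist view shows the tin's lid centred at about (348,298), with the gripper clear of its neighbours.

Run:
```python
from h import *
c=ld('w1'); 
for v in (298,299): print(px(c,348,v,.059))
print(px(c,309.5,298,.059)-px(c,386.5,298,.059))
```

```text
[0.52283872 0.10984481 0.059     ]
[0.52272504 0.1090369  0.059     ]
[-0.05575452  0.00908716  0.        ]
```

servo_tool([
  [1, 0.055, -0.26, -0.41, 0.0],
  [1, 0.055, -0.26, -0.41, 0.0],
  [1, 0.055, -0.26, -0.41, 0.0],
  [1, 0.055, -0.26, -0.41, 0.0],
])

```text
t: 2.33
eef_pos: [0.5216, 0.1114, 0.2623]
ee_rot: [-3.14, 0.0, 1.416]
wrist_force: [0.4, 0.8, 0.2]
width: 0.0853
```

Run:
```python
from h import *
c=cap('wrist','w2'); s=c['s']; print(s['eef_pos'],s['ee_rot'])
for y in(.1,.104,.108): print(proj(c,[.5215,y,.059]))
p=proj(c,[.5215,.104,.059]).astype(int); print(p)
```

```text
[0.52161106 0.11137929 0.26226011] [-3.14002627e+00  1.93138042e-04  1.41579594e+00]
[324.80721474 309.90824871]
[323.59664487 302.89263306]
[322.37006872 295.78425621]
[323 302]
```

View pics/w2.png

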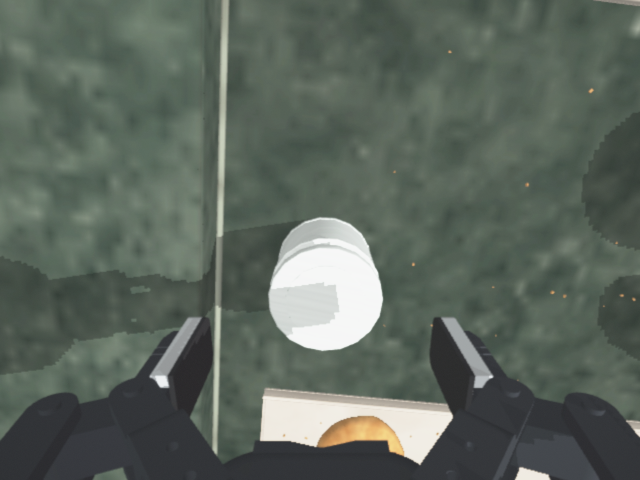

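Lid circle spans u 269–383 with its bottom at v≈350, so the centre is about (326,297), i.e. (0.523,0.107). Descend and grip.

servo_tool([
  [1, 0.005, -0.022, 0, 0],
  [1, 0.005, -0.022, -0.2, 0],
  [1, 0.005, -0.022, -0.415, 0],
  [1, 0.005, -0.022, -0.415, 0],
  [0.4, 0.005, -0.022, -0.415, 0],
  [0.4, 0.005, -0.022, -0.415, 0],
  [0.4, 0.005, -0.022, -0.415, 0],
  [0.4, 0.005, -0.022, -0.415, 0],
], squeeze=30)

```text
t: 3.38
eef_pos: [0.5238, 0.1073, 0.1819]
ee_rot: [3.139, -0.002, 1.416]
wrist_force: [-1.8, -0.8, 7.2]
width: 0.0575
```

servo_tool([
  [0.4, 0, 0, 0.25, 0],
  [0.4, 0, 0, 0.5, 0],
  [0.4, 0, 0, 0.5, 0],
  [0.4, 0.24, -0.85, 0.5, 0],
  [0.4, 0.24, -0.85, 0.5, 0],
  [0.4, 0.24, -0.85, 0.5, 0],
  [0.4, 0.24, -0.85, 0.5, 0],
  [0.4, 0.24, -0.85, 0.5, 0],
])

```text
t: 4.38
eef_pos: [0.5715, -0.0624, 0.2812]
ee_rot: [3.14, -0.003, 1.416]
wrist_force: [-0.3, 1.1, -2.6]
width: 0.0572
```

Run:
```python
from h import *
c=cap('wrist','w3'); s=c['s']; print(s['eef_pos'],s['ee_rot'],s['wrist_force'],s['width'])
print(proj(c,[.6195,-.232,.032]),proj(c,[.636,-.128,.066]))
```

```text
[ 0.5714606  -0.06238392  0.28124287] [ 3.14039766e+00 -2.71133473e-03  1.41569092e+00] [-0.34170251  1.09219329 -2.64319806] 0.05717718808742651
[419.72885371 459.51532246] [449.69313679 368.64359329]
```

View pics/w3.png

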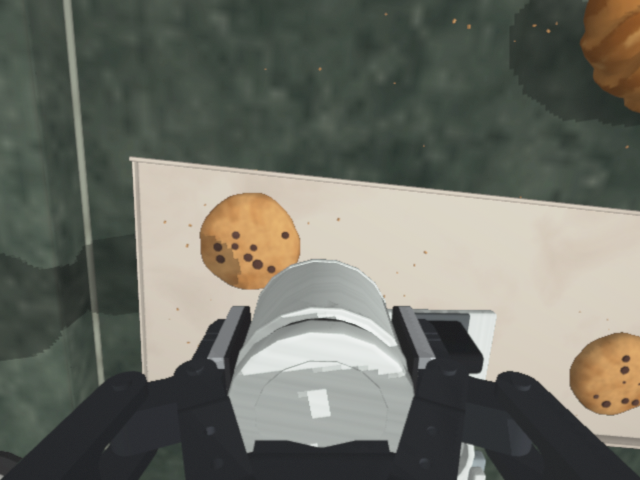

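Run:
```python
from h import *
c=ld('w3'); i=c['img'][250:480,200:520]
cv2.imwrite('pics/w3c.png',cv2.resize(i,None,fx=2.5,fy=2.5,interpolation=cv2.INTER_CUBIC)[:,:,::-1])
e=c['s']['eef_pos']
u=np.array([np.cos(1.416),np.sin(1.416),0]); v=np.array([np.sin(1.416),-np.cos(1.416),0])
for d in (-.004,0,.004):
  b=np.array([e[0],e[1],0])+d*u
  L=[proj(c,b+[0,0,z]+.029*(u*np.cos(a)+v*np.sin(a))) for z in [.1+.059] for a in (0,np.pi/2,-np.pi/2)]
  print(d,np.round(L))
un=np.array([.158,.987,0]);vn=np.array([.987,-.158,0]); h=np.array([.636,-.128,.066])
print([proj(c,h+a*.007*un+b*.017*vn).round() for a in(1,-1) for b in (1,-1)])
```

```text
-0.004 [[320. 336.]
 [417. 420.]
 [223. 421.]]
0 [[320. 323.]
 [418. 410.]
 [222. 410.]]
0.004 [[320. 310.]
 [420. 399.]
 [221. 399.]]
[array([481., 358.]), array([421., 358.]), array([478., 379.]), array([419., 379.])]
```

View pics/w3c.png

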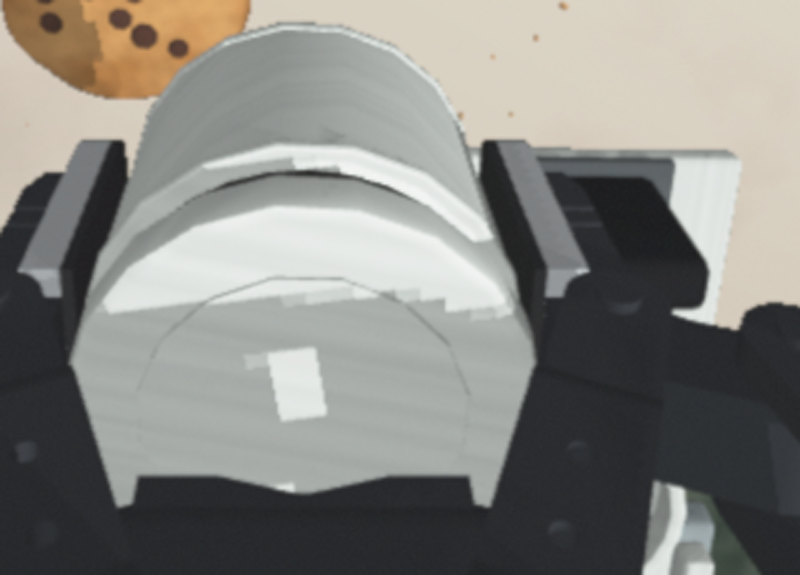

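servo_tool([
  [0.4, 0.12, -0.42, 0, 0],
  [0.4, 0.24, -0.84, 0, 0],
  [0.4, 0.24, -0.84, 0, 0],
  [0.4, 0.24, -0.84, 0, 0],
  [0.4, 0.24, -0.84, -0.15, 0],
  [0.4, 0.24, -0.84, -0.295, 0],
  [0.4, 0.24, -0.84, -0.295, 0],
  [0.4, 0.24, -0.84, -0.295, 0],
])

```text
t: 5.42
eef_pos: [0.6202, -0.2282, 0.2234]
ee_rot: [3.139, -0.003, 1.419]
wrist_force: [0.6, 0.1, -2.0]
width: 0.0571
```

servo_tool([
  [0.4, -0.004, -0.014, 0, 0],
  [0.4, -0.004, -0.014, -0.02, 0],
  [0.4, -0.004, -0.014, -0.04, 0],
  [0.4, -0.004, -0.014, -0.05, 0],
  [0.4, -0.004, -0.014, -0.06, 0],
  [0.4, -0.004, -0.014, -0.06, 0],
])

```text
t: 6.18
eef_pos: [0.6193, -0.231, 0.2112]
ee_rot: [3.14, -0.003, 1.419]
wrist_force: [-0.4, 0.6, -2.3]
width: 0.057
```

servo_tool([
  [0.4, 0, 0, -0.005, 0],
  [0.4, 0, 0, -0.01, 0],
  [0.4, 0, 0, -0.01, 0],
])

```text
t: 6.55
eef_pos: [0.6193, -0.231, 0.2091]
ee_rot: [3.14, -0.003, 1.419]
wrist_force: [-0.7, -0.1, -2.2]
width: 0.0575
```

servo_tool([
  [0.4, 0, 0, -0.005, 0],
  [0.4, 0, 0, -0.01, 0],
  [0.4, 0, 0, -0.01, 0],
])

```text
t: 6.92
eef_pos: [0.6193, -0.2311, 0.2087]
ee_rot: [3.139, -0.004, 1.419]
wrist_force: [-5.2, 2.2, 10.1]
width: 0.0574
```

servo_tool([
  [0.4, 0, 0, 0.006, 0],
  [0.4, 0, 0, 0.006, 0],
  [0.8, 0, 0, 0.006, 0],
  [1, 0, 0, 0.006, 0],
  [1, 0, 0, 0.006, 0],
  [1, 0, 0, 0.006, 0],
])

```text
t: 7.68
eef_pos: [0.6194, -0.2312, 0.2099]
ee_rot: [3.139, -0.004, 1.419]
wrist_force: [1.3, -0.2, 0.1]
width: 0.0856
```

servo_tool([
  [1, 0, 0, 0.15, 0],
  [1, 0, 0, 0.3, 0],
  [1, 0, 0, 0.45, 0],
  [1, 0.06, 0.4, 0.5, 0],
  [1, 0.15, 0.9, 0.5, 0],
  [1, 0.15, 0.9, 0.5, 0],
  [1, 0.15, 0.9, 0.5, 0],
  [0.0, 0.15, 0.9, 0.5, 0],
])

```text
t: 8.68
eef_pos: [0.6493, -0.0513, 0.3099]
ee_rot: [3.139, -0.003, 1.42]
wrist_force: [-0.6, -1.3, 0.5]
width: 0.0697
```

Run:
```python
from h import *
a=cap('wrist','w4'); b=cap('scene','s4'); print(a['s']['eef_pos'],a['s']['width'],proj(a,[.6194,-.2316,.032]),proj(a,[.6194,-.2316,.086]))
o=np.vstack([cv2.resize(a['img'],(400,300)),np.zeros((0,400,3),np.uint8)])
z=cv2.resize(b['img'][200:340,230:417],(400,300),interpolation=cv2.INTER_CUBIC)
z2=a['img'][330:480,220:420]; z2=cv2.resize(z2,(400,300),interpolation=cv2.INTER_CUBIC)
cv2.imwrite('pics/v4.png',np.hstack([np.vstack([o,z]),np.vstack([z2,np.zeros_like(z2)])])[:,:,::-1])
```

```text
[ 0.6493014  -0.05126109  0.30989672] 0.06970694708037072 [317.30415552 451.38866932] [316.82422299 515.71411621]
```

View pics/v4.png

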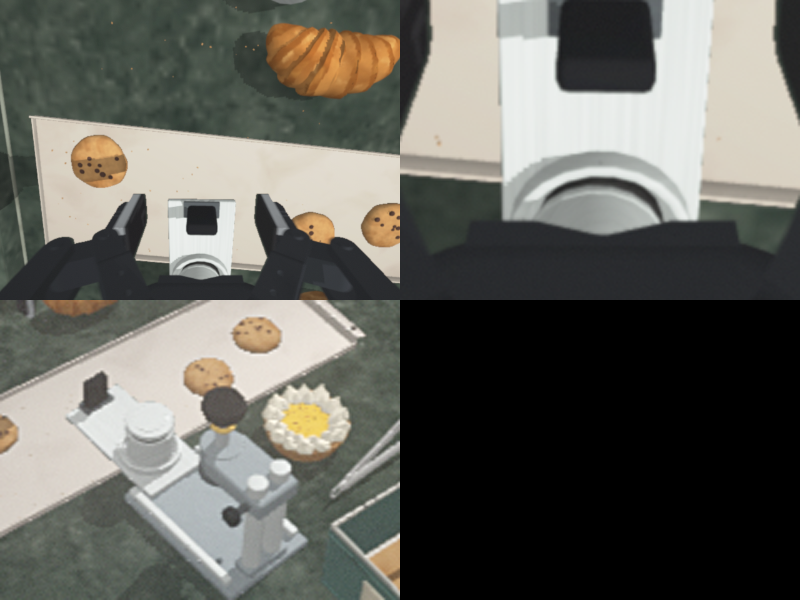

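The tin stands upright in the nest ring. Next I lower the closed fingers behind the handle.

servo_tool([
  [0, -0.03, -0.2, 0, 0],
  [0, -0.03, -0.2, -0.15, 0],
  [0, -0.03, -0.2, -0.3, 0],
  [0, -0.03, -0.2, -0.46, 0],
  [0, -0.03, -0.2, -0.46, 0],
  [0, -0.03, -0.2, -0.46, 0],
])

```text
t: 9.52
eef_pos: [0.6433, -0.0944, 0.2194]
ee_rot: [3.137, -0.002, 1.415]
wrist_force: [0.7, -0.0, 0.6]
width: 0.0002
```

servo_tool([
  [0, -0.01, -0.04, 0, 0],
  [0, -0.015, -0.07, 0, 0],
  [0, -0.02, -0.1, 0, 0],
  [0, -0.025, -0.13, 0, 0],
  [0, -0.03, -0.16, 0, 0],
  [0, -0.04, -0.2, 0, 0],
  [0, -0.045, -0.24, 0, 0],
  [0, -0.05, -0.28, 0, 0],
  [0, -0.055, -0.32, 0, 0],
  [0, -0.06, -0.36, 0, 0],
])

```text
t: 10.78
eef_pos: [0.6309, -0.167, 0.219]
ee_rot: [3.138, -0.002, 1.415]
wrist_force: [-0.8, 3.1, 0.9]
width: 0.0002
```

servo_tool([
  [0, -0.006, -0.04, 0, 0],
  [0, -0.012, -0.08, 0, 0],
  [0, -0.018, -0.12, 0, 0],
  [0, -0.024, -0.16, 0, 0],
  [0, -0.03, -0.19, 0, 0],
  [0, -0.035, -0.22, 0, 0],
  [0, -0.04, -0.24, 0, 0],
  [0, -0.04, -0.24, 0, 0],
])

```text
t: 11.78
eef_pos: [0.6228, -0.2158, 0.2192]
ee_rot: [3.138, -0.001, 1.414]
wrist_force: [-0.4, 0.4, 0.3]
width: 0.0004
```

servo_tool([
  [0, -0.003, -0.02, 0, 0],
  [0, -0.006, -0.04, 0, 0],
  [0, -0.009, -0.06, 0, 0],
  [0, -0.01, -0.075, 0, 0],
  [0, -0.01, -0.075, 0, 0],
])

```text
t: 12.4
eef_pos: [0.6207, -0.2316, 0.2193]
ee_rot: [3.138, -0.001, 1.413]
wrist_force: [-0.3, 0.2, 0.1]
width: -0.0001
```

servo_tool([
  [0, -0.001, -0.01, 0, 0],
  [0, -0.002, -0.02, 0, 0],
  [0, -0.002, -0.02, 0, 0],
])

```text
t: 12.78
eef_pos: [0.6208, -0.2329, 0.2193]
ee_rot: [3.139, -0.005, 1.416]
wrist_force: [-2.8, 9.7, 4.7]
width: 0.0002
```

servo_tool([
  [0, 0.02, 0.12, 0, 0],
  [0, 0.02, 0.12, 0, 0],
  [0, 0.02, 0.12, 0.3, 0],
  [0, 0.02, 0.12, 0.6, 0],
  [0, 0.02, 0.12, 1, 0],
  [0, 0.02, 0.12, 1, 0],
  [0, 0.02, 0.12, 1, 0],
  [0, 0.02, 0.12, 1, 0],
])

```text
t: 13.78
eef_pos: [0.6246, -0.209, 0.417]
ee_rot: [-3.141, -0.005, 1.415]
wrist_force: [1.1, -0.5, -0.2]
width: -0.0001
```

Run:
```python
from h import *
a=cap('wrist','w5'); b=cap('scene','s5'); print(a['s']['eef_pos'],a['s']['width'],a['s']['wrist_force'],proj(a,[.6005,-.354,.21]),proj(b,[.6005,-.354,.21]))
z=cv2.resize(b['img'][200:340,270:410],(600,600),interpolation=cv2.INTER_CUBIC)
cv2.imwrite('pics/v5.png',z[:,:,::-1])
```

```text
[ 0.62457415 -0.20904004  0.41695263] -0.00014850555010003847 [ 1.06987333 -0.49519172 -0.20432923] [319.09847638 502.08056759] [334.86537274 247.80841803]
```

View pics/v5.png

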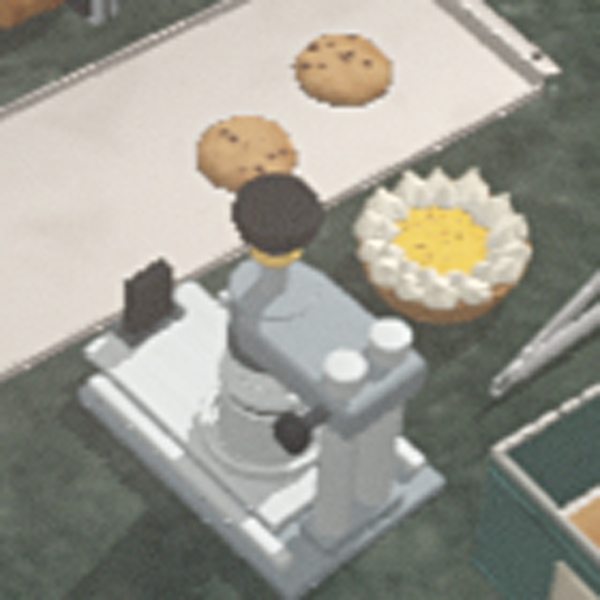

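servo_tool([
  [0, -0.06, -0.36, 0, 0],
  [0, -0.123, -0.72, 0, 0],
  [0, -0.123, -0.72, 0, 0],
  [0, -0.123, -0.72, 0, 0],
  [0, -0.123, -0.72, -0.05, 0],
  [0, -0.123, -0.72, -0.08, 0],
  [0, -0.123, -0.72, -0.08, 0],
  [0, -0.123, -0.72, -0.08, 0],
])

```text
t: 14.88
eef_pos: [0.6004, -0.3521, 0.401]
ee_rot: [-3.141, -0.005, 1.417]
wrist_force: [0.2, 0.9, -0.1]
width: -0.0003
```

Run:
```python
from h import *
a=cap('wrist','w6'); b=cap('top','t6'); c=cap('scene','s6'); print(a['s']['eef_pos'],a['s']['ee_rot'],a['s']['wrist_force'])
q=a['img'][330:480,220:420]; q=cv2.resize(q,(400,300))
z=cv2.resize(c['img'][190:310,290:410],(400,400),interpolation=cv2.INTER_CUBIC)
w=cv2.resize(b['img'][200:280,310:410],(400,320),interpolation=cv2.INTER_CUBIC)
o=np.zeros((600,800,3),np.uint8); o[:300,:400]=q; o[:400,400:]=z; o[300:600,:400]=w[:300]
cv2.imwrite('pics/v6.png',o[:,:,::-1])
```

```text
[ 0.60038035 -0.35214528  0.40102901] [-3.14101795 -0.00507279  1.41661266] [ 0.23153815  0.92456882 -0.0995723 ]
```

View pics/v6.png

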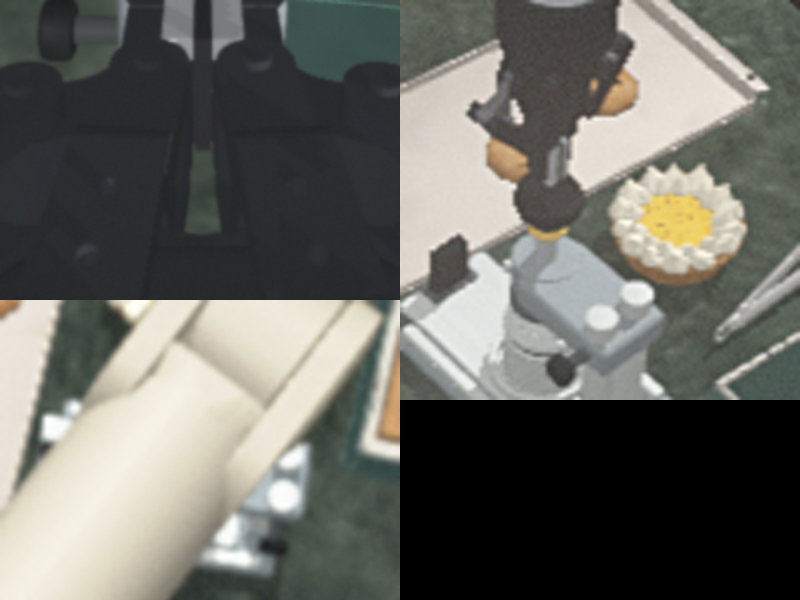

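The fingertips are over the knob. Now feel downward.

servo_tool([
  [0, 0, -0.008, -0.02, 0],
  [0, 0, -0.008, -0.04, 0],
  [0, 0, -0.008, -0.06, 0],
  [0, 0, -0.008, -0.08, 0],
  [0, 0, -0.008, -0.08, 0],
])

```text
t: 15.65
eef_pos: [0.6001, -0.3543, 0.3851]
ee_rot: [-3.141, -0.005, 1.416]
wrist_force: [-1.3, 0.4, 2.3]
width: 0.0001
```

servo_tool([
  [0, 0, 0, -0.02, 0],
  [0, 0, 0, -0.03, 0],
  [0, 0, 0, -0.03, 0],
])

```text
t: 16.02
eef_pos: [0.6002, -0.3544, 0.3791]
ee_rot: [-3.141, -0.005, 1.416]
wrist_force: [0.5, 0.0, 2.8]
width: -0.0
```

servo_tool([
  [0, 0, 0, -0.02, 0],
  [0, 0, 0, -0.03, 0],
  [0, 0, 0, -0.03, 0],
])

```text
t: 16.4
eef_pos: [0.6002, -0.3544, 0.3729]
ee_rot: [-3.141, -0.005, 1.416]
wrist_force: [-0.8, -1.0, 3.6]
width: 0.0
```

servo_tool([
  [0, 0, 0, -0.01, 0],
  [0, 0, 0, -0.015, 0],
  [0, 0, 0, -0.015, 0],
])

```text
t: 16.77
eef_pos: [0.6002, -0.3544, 0.3698]
ee_rot: [-3.141, -0.005, 1.416]
wrist_force: [0.3, -0.3, 2.1]
width: -0.0
```

servo_tool([
  [0, 0, 0, -0.01, 0],
  [0, 0, 0, -0.015, 0],
  [0, 0, 0, -0.015, 0],
])

```text
t: 17.15
eef_pos: [0.6002, -0.3544, 0.367]
ee_rot: [3.142, -0.004, 1.416]
wrist_force: [-1.1, 0.8, 4.2]
width: -0.0001
```

servo_tool([
  [0, 0, 0, -0.01, 0],
  [0, 0, 0, -0.015, 0],
  [0, 0, 0, -0.015, 0],
])

```text
t: 17.52
eef_pos: [0.6002, -0.3544, 0.3642]
ee_rot: [3.141, -0.004, 1.416]
wrist_force: [-1.5, 0.5, 6.9]
width: -0.0
```

servo_tool([
  [0, 0, 0, -0.01, 0],
  [0, 0, 0, -0.02, 0],
  [0, 0, 0, -0.02, 0],
])

```text
t: 17.9
eef_pos: [0.6002, -0.3544, 0.3608]
ee_rot: [3.141, -0.004, 1.416]
wrist_force: [-1.3, 1.1, 8.9]
width: -0.0002
```

servo_tool([
  [0, 0, 0, -0.01, 0],
  [0, 0, 0, -0.015, 0],
  [0, 0, 0, -0.015, 0],
])

```text
t: 18.27
eef_pos: [0.6001, -0.3544, 0.3589]
ee_rot: [3.14, -0.004, 1.416]
wrist_force: [-2.1, 2.0, 10.5]
width: -0.0001
```

```bash
cat > f.py <<'E'
from h import *
F=[]
for i in range(8):
    r.capture('wrist'); s=r.get_state(); F.append(s['wrist_force'])
print(s['t'],s['eef_pos'],np.mean(F,0).round(2),np.std(F,0).round(2))
E
python3 f.py
```

```text
18.675 [ 0.60004684 -0.35442994  0.35898008] [-3.35  1.79 10.41] [0.62 0.3  0.36]
```

servo_tool([
  [0, 0, 0, -0.008, 0],
  [0, 0, 0, -0.013, 0],
  [0, 0, 0, -0.013, 0],
])

```text
t: 19.05
eef_pos: [0.5999, -0.3544, 0.3578]
ee_rot: [3.138, -0.004, 1.416]
wrist_force: [-4.1, 1.9, 11.5]
width: -0.0001
```

```bash
python3 f.py
```

```text
19.45 [ 0.59987894 -0.35442359  0.35784062] [-3.35  2.62 11.5 ] [0.29 0.42 0.27]
```

servo_tool([
  [0, 0, 0, -0.008, 0],
  [0, 0, 0, -0.014, 0],
  [0, 0, 0, -0.014, 0],
])

```text
t: 19.82
eef_pos: [0.5997, -0.3544, 0.3567]
ee_rot: [3.137, -0.004, 1.416]
wrist_force: [-4.4, 3.0, 12.7]
width: -0.0002
```

```bash
python3 f.py
```

```text
20.225 [ 0.5997046  -0.35438551  0.35681878] [-4.33  3.12 13.43] [0.59 0.34 0.37]
```

Run:
```python
from h import *
c=cap('scene','s7')
cv2.imwrite('pics/v7.png',cv2.resize(c['img'][220:340,290:390],(600,600*6//6),interpolation=cv2.INTER_CUBIC)[:,:,::-1])
```

```text
(no output)
```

View pics/v7.png

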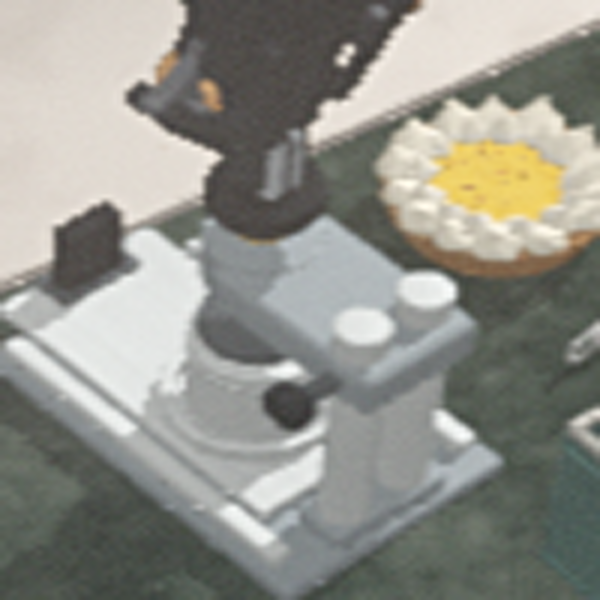

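The tray is in, the plate is on the lid with no gap visible, and the brass collar is almost covered by the skirt. The force is about 13.4 N. Handing in.

```bash
python3 -c "
from h import *
print(r.get_state()['wrist_force']); print(r.hand_in())"
```

```text
[-4.77351291  3.06259617 12.66116844]
the job is handed in; nothing more can be done
None
```

I placed the tin in the nest and let go, pushed the tray in to its stop, and pressed the palm knob down. I handed in at about 20 s while still holding it; no verdict was reported.

- **Tin in nest:** the pad made contact at about 27 mm above the counter, roughly 5 mm above the nest point. The view after release showed the tin upright in the ring.
- **Tray:** the force rose to about 10 N at the stop. The ram axis worked out from that position agreed with the knob seen in the images to about 1–2 mm.
- **Knob:** the averaged push was 13.4 N, against 13.5 N for 8 mm of travel. The last single reading was 12.7 N, which would be about 7.5 mm and is still in range. The tip height also fits about 8 mm of sink with the lid home, if the knob top sits 111 mm above the plate at rest, a figure I took from the given heights.
- **Force slope:** it averaged about 1.4 N/mm over the last 2 mm, as expected for the knob moving alone with the lid home. The single steps were noisy, at about 1 and 1.9 N/mm.
- **Last picture:** it showed no gap under the lid and the brass collar nearly covered by the skirt. The resolution was too low to read the gauge exactly.

Two things were slightly off. There was a sideways force of about 5 N on the tip while pressing, probably friction. The first estimates of the tin's position also disagreed by up to about 1 cm in y, and I used the close wrist view. The bystanders in view looked undisturbed, but I did not measure them again.

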